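# Select third gear on the prosthetics shop's finishing spindle

### The job

The gear lever of the blue finishing machine stands somewhere in the left leg of its H-shaped gate. With the fingertips, push it through the gate into the third slot (the far right one, marked with three red dots): bring it level with the cross slot, push it across to the right, then forward until it is fully home, and leave it there. Only push it: do not take the lever between the fingers, do not run it into the fourth slot, and do not disturb the things lying around the machine.

Things in the scene. Friction and masses are not known exactly. Their poses are not given: they have to be found in the camera images.
- gearbox: Blue finishing machine, bolted down. Origin: on the table, under the gate's centre. x points forward (away from the operator, to the motor), y to the operator's left, z up. Housing 190 x 170 mm (x, y) about the origin, top at 78 mm. The motor, 116 mm thick, 130 mm high, lies along y at x = 165 mm, y -110 to 124 mm, with a felt cone to y = -226 mm
- gate_centre (a point): Centre of the H's cross slot, on top of the 110 x 110 mm aluminium gate plate, 88 mm above the table; axes as the gearbox. Slots 14 mm wide, shaft 10 mm. Two legs along x, at y = +17 mm (left) and -17 mm (right), x from -23 to +23 mm, joined by the cross slot at x = 0. Far left slot: one red dot; near left: two; far right: three; near right: four
- slot_three (a point): Where the shaft's middle passes the gate plate when the lever is home in the third slot: (18, -17, 88) mm from the gearbox origin; axes as the gearbox
- lever_pivot (a point): The point about which the gear lever leans in all directions, 20 mm above the gearbox origin, hidden inside the housing; axes as the gearbox. The lever is stiff: about 1.5 N at the knob moves it, and it stays where it is left
- knob (a point): Centre of the orange pear-shaped knob on the steel lever: 33 mm across at its widest, reaching 20 mm above this point and 30 mm below it (there 18 mm across). z points up along the lever. It lies 148 mm from the pivot, so 168 mm above the table when upright, and moves 2.3 times as far as the shaft in the gate
- across (a joint): Sideways lean of the lever, rad: 0 upright, positive to the right (gearbox -y). Left leg -0.23 to -0.30 (start -0.28 to -0.26), right leg +0.23 to +0.30. It passes between the legs only while fore is within about 0.03 of 0 (rounded corners guide it in a little). The knob lies at gearbox y = -148 mm x sin(across) x cos(fore)
- fore (a joint): Fore-and-aft lean of the lever, rad: 0 level with the cross slot, positive forward (gearbox +x). About +0.28 is fully home in slot one or three, -0.28 in two or four. Start: from -0.26 to +0.26. The knob lies at gearbox x = 148 mm x sin(fore), and 20 mm + 148 mm x cos(across) x cos(fore) above the table
- foot: bystander: loose cream prosthetic foot blank, 240 x 75 mm, 92 mm high, lying right of the gearbox; origin at its underside
- socket: bystander: loose frosted white socket cup, 100 mm across, 150 mm tall, standing left of the gearbox; origin at its underside
- jar: bystander: loose jar with a steel cap, 56 mm across, 75 mm tall, standing left of the gearbox; origin at its underside
- screwdriver: bystander: loose screwdriver with orange handle, 190 mm long, lying in front of the gearbox; origin at its underside

How it is judged:
On the way:
1. the lever is across: in the right leg, still about level with the cross slot (value of joint across above 0.225 rad and value of joint fore between -0.12 and 0.15 rad), for 0.1 s.
At the end, for the whole second after the job is handed in: the lever rests in the third slot, fully home: fore above 0.24 rad (knob within about 6 mm of its stop) and across above 0.225 rad (right leg), at rest (value of joint fore above 0.24 rad and value of joint across above 0.225 rad and velocity of joint fore between -0.05 and 0.05 rad/s); the robot touches nothing.
It fails at once if the lever is taken between the fingers (the point between the finger pads comes inside the knob or shaft) (x of the grasp point in the frame of knob between -0.014 and 0.014 m and y of the grasp point in the frame of knob between -0.014 and 0.014 m and z of the grasp point in the frame of knob below 0.018 m).
It fails at once if the lever is run into the fourth slot (value of joint across above 0.2 rad and value of joint fore below -0.15 rad).
It fails at once if the foot, socket cup, jar or screwdriver is moved by more than 20 mm or lifted (distance of any of foot, socket, jar, screwdriver from where it was at the start of the episode above 0.02 m).
It also fails if it takes over 64 s, if anything falls off the work surface, if the arm or the gripper's body presses on something with over 40 N, if the wrist force passes 120 N, or if a joint passes its speed limit or range.

### The arm

A 6-joint arm with a two-finger parallel gripper is mounted at the origin on the work surface. World frame = base frame: x ahead of the robot, y to its left, z up, the work surface at z = 0. Lengths are in m, angles in rad, forces in N, time in s.
With the tool pointing down it reaches from about 0.375 to 0.925 m from the base axis. Payload 5.7 kg.
Tool frame: the origin (TCP) lies on the centre line of the jaws, within the pads' length; the fingertips stand arm.tip_reach ahead of it and the grasp point (between the pads) lies 8 mm behind it (arm.tip_reach is the distance from the TCP to the fingertips, in m); z points along the fingers, y is the line along which they close (so a half turn about z gives the same grasp; the last joint's range is limited). The gripper opens to 85 mm and grips with 20 to 120 N. Pads are 22 mm wide; open, the fingers measure 114 mm over their backs; the gripper's body (76 mm by 85 mm) begins 54 mm behind the grasp point. The pads swing forward as they close: fully open they stand 13 mm farther back than shut.
Start: joints at [1.133, 0.359, 1.51, -0, 1.272, -0.115], TCP at [0.19, 0.569, 0.217] pointing down, gripper open.
Joint ranges: [-2.97, 2.97], [-1.01, 2.36], [0.21, 2.38], [-0.96, 4.11], [0.2, 2.71], [-2.98, 2.98]. Speed limits (rad/s): [2.39, 2.39, 3.14, 3.14, 3.14, 3.14].

### API

Orientations are given as a unit quaternion [x, y, z, w].
In Python, from rig import arm, read_camera gives the robot as it stands.
- The arm moves only by the tool drive_tool, never from a script. Its argument "increments" is a list of rows, each a list of 5 numbers: the shift along the tool's x, y, z in mm, then the turn about the tool's z in degrees, then the finger opening in mm, from 0 to 85.4. In form: [[x, y, z, yaw, grip], ...]. A call has 1 to 20 rows; each row is the pose to reach, as a shift and turn from the pose commanded when the call began, along the tool's axes at that moment; what a row does not reach only later rows make up. A row lasts 1/10 s, in which the tool goes at most 50 mm and 8.59 degrees, less where a joint would pass 70% of its speed; a pose out of reach is approached as far as the arm can. A call with a gripper value outside its range is refused whole. The fingers move at their own pace and stop on an object; the grip force is fixed at half the most. Time passes only in rows, so rows that repeat a pose let the fingers close. It gives the time, the measured TCP pose, the force, the opening and the grip force at its end, in the units of the state.
- arm.state(): the state, without advancing time (a new reading comes with each control period).
- read_camera(name): name is "scene" or "top" or "wrist"; returns a dict with "pixels" (480x640x3 uint8, blue, green, red), "range_z" (480x640 float32, m along the optical axis (not along the pixel's ray), 0 where there is no reading), "camera_matrix" (3x3 intrinsics, pixels), "view" (4x4, takes a point from world to camera coordinates). Camera axes: x right, y up, looking along -z (the intrinsics and any distortion apply to the point x, -y, -z); pixel columns grow to the right and rows downward; lengths in m; the calibration is good to about 2 mm. A picture is of the moment at which its call begins.
- arm.finish_job(): hands the job in; it is judged then, once.
The state is a dict: "clock": time; "qpos": joint angles; "dq": joint speeds; "tau": joint torques, N m; "position": TCP position; "ee_rot": TCP orientation; "force": force on the tool from outside, world axes, zero at the start; "ft_torque": the same for the moment, N m; "gripper_width": finger opening in m; "grip_force": force on a finger pad.
Only numpy, scipy, OpenCV 4.12 (cv2) and the standard library are available. Lean on these libraries where they do the work, as an engineer would, in place of code of your own. Each camera call takes 0.05 s, during which the arm holds its last target. There are 200 camera calls.

## Working session

There is one attempt and no reset: what is moved stays moved. The work goes in short steps, Python scripts to look and compute and a tool call to move; the robot and the scene stay as the last step left them, time stands still between calls to the robot, and variables do not carry over. Pictures are saved under pics/ and viewed, at most 10 in all, crops included, and the job is handed in when it is done.

Besides the shell and the picture viewer there is one more tool, called in YAML: its name, and indented under it one key for each argument. drive_tool: Moves the arm, as the interface text tells. Its arguments: {"type":"object","properties":{"increments":{"type":"array","items":{"type":"array","items":{"type":"number"}}}},"required":["increments"]}

```bash
mkdir -p pics; cat > h.py <<'E'
import numpy as np,cv2
from rig import arm,read_camera
def pts(c):
    K=c["camera_matrix"];d=c["range_z"];v,u=np.mgrid[:480,:640]
    P=np.stack([(u-K[0,2])/K[0,0]*d,-(v-K[1,2])/K[1,1]*d,-d,np.ones_like(d)],-1)
    return (P@np.linalg.inv(c["view"]).T)[...,:3]
E
python3 - <<'E'
from h import *
print(arm.state(),arm.tip_reach)
for n in("scene","top"):
    c=read_camera(n);cv2.imwrite(f"pics/{n}0.png",c["pixels"]);np.savez(f"{n}0.npz",**c)
    print(n,c["camera_matrix"],c["view"])
E
```

```text
{'clock': 0.0, 'qpos': array([ 1.13293381e+00,  3.59490012e-01,  1.51145222e+00,  4.65820939e-06,
        1.27247210e+00, -1.15095705e-01]), 'dq': array([-1.14204389e-03,  4.92216861e-04, -1.62588583e-04,  5.50019161e-04,
       -1.08928804e-03, -8.97524076e-05]), 'tau': array([ 2.89526379e-04, -5.27601349e+01, -2.78622544e+01, -4.10400216e-04,
        1.29171956e-02, -2.35179965e-05]), 'position': array([0.19001669, 0.56837178, 0.21575499]), 'ee_rot': array([ 1.60684399e-01,  9.87005418e-01, -8.75640462e-04, -2.50773067e-04]), 'force': array([-0.16335312,  0.32033629,  0.36041301]), 'ft_torque': array([ 0.00697306,  0.02141658, -0.02885958]), 'grip_force': 0.0, 'gripper_width': 0.08510717458688381} 0.011
scene [[608.03196661   0.         314.2329052 ]
 [  0.         608.03196661 234.81455898]
 [  0.           0.           1.        ]] [[ 0.75867311  0.65108097  0.02255389 -0.450758  ]
 [-0.46179487  0.51304274  0.72355556  0.1238369 ]
 [ 0.45952214 -0.55935742  0.68989759 -1.25456887]
 [ 0.          0.          0.          1.        ]]
top [[443.52367969   0.         312.00849264]
 [  0.         443.52367969 236.97584645]
 [  0.           0.           1.        ]] [[-0.01549555 -0.999805    0.012241    0.05932569]
 [ 0.9829873  -0.01299175  0.1832135  -0.5513065 ]
 [-0.18301874  0.01487174  0.98299693 -0.87593065]
 [ 0.          0.          0.          1.        ]]
```

View pics/scene0.png

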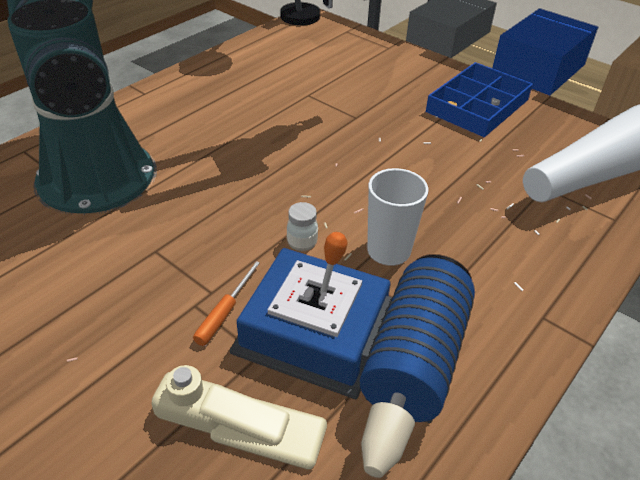

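View pics/top0.png

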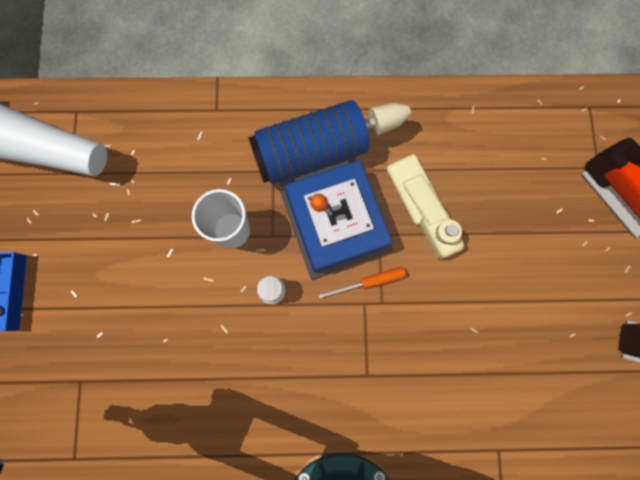

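The scene view shows the orange knob at (336,245) over the white gate plate near (317,296). In the top view the knob is at (318,203), the plate centre near (338,213) and the machine is turned by about 15°. Cup is left of it, foot right, jar and screwdriver on the near side.

```bash
cat >> h.py <<'E'
def ray(c,uv):
    K=c["camera_matrix"];R=c["view"][:3,:3];t=c["view"][:3,3]
    d=np.array([(uv[0]-K[0,2])/K[0,0],-(uv[1]-K[1,2])/K[1,1],-1])
    return -R.T@t,R.T@d
def onz(c,uv,z):
    o,d=ray(c,uv);return o+d*(z-o[2])/d[2]
def tri(rs):
    A=0;b=0
    for o,d in rs:
        d=d/np.linalg.norm(d);M=np.eye(3)-np.outer(d,d);A=A+M;b=b+M@o
    return np.linalg.solve(A,b)
def big(m,near=None):
    cs=cv2.findContours(m.astype(np.uint8),0,1)[0]
    if near is not None: cs=[k for k in cs if cv2.contourArea(k)>30 and np.hypot(*(k.reshape(-1,2).mean(0)-near))<60]
    return max(cs,key=cv2.contourArea)
E
python3 - <<'E'
from h import *
near={"scene":[(317,296),(336,245)],"top":[(338,213),(318,203)]}
rs=[]
for n in near:
    c=dict(np.load(n+"0.npz"));P=pts(c);h=cv2.cvtColor(c["pixels"],cv2.COLOR_BGR2HSV)
    k=big((h[...,1]<60)&(h[...,2]>140),near[n][0]);box=cv2.minAreaRect(k)
    hull=cv2.convexHull(k);q=cv2.approxPolyDP(hull,0.06*cv2.arcLength(hull,True),True).reshape(-1,2)
    W=np.array([onz(c,u,.088) for u in q]);print(n,q.tolist(),W.round(4).tolist())
    print(" sides",np.linalg.norm(W-np.roll(W,-1,0),axis=1).round(4),"ctr",W.mean(0).round(4))
    e=np.roll(W,-1,0)-W;print(" ang",np.degrees(np.arctan2(e[:,1],e[:,0])).round(1))
    # plate centre by depth
    m=np.zeros((480,640),np.uint8);cv2.drawContours(m,[k],-1,1,-1);z=P[m>0];print(" plate z",np.median(z[:,2]))
    o=big((h[...,0]<14)&(h[...,1]>180)&(h[...,2]>120),near[n][1]);(x,y),r=cv2.minEnclosingCircle(o)
    m=np.zeros((480,640),np.uint8);cv2.drawContours(m,[o],-1,1,-1);z=P[m>0];print(" knob",x,y,r,cv2.boundingRect(o),"ztop",np.percentile(z[:,2],98), np.median(z,0))
    rs.append(ray(c,(x,y)))
print("tri knob",tri(rs))
E
```

```text
scene [[297, 260], [361, 280], [337, 332], [268, 310]] [[0.5281, 0.0317, 0.088], [0.6305, 0.0657, 0.088], [0.6657, -0.0365, 0.088], [0.5645, -0.0728, 0.088]]
 sides [0.1079 0.1082 0.1076 0.1106] ctr [ 0.5972 -0.003   0.088 ]
 ang [  18.4  -71.  -160.3  109.2]
 plate z 0.086997474991516
 knob 334.0 244.0 12.80634880065918 (324, 232, 23, 23) ztop 0.18166275626118727 [0.59869228 0.03302292 0.17453567]
top [[354, 179], [373, 227], [322, 245], [304, 196]] [[0.6652, -0.0362, 0.088], [0.564, -0.0712, 0.088], [0.5286, 0.0323, 0.088], [0.6303, 0.067, 0.088]]
 sides [0.1071 0.1094 0.1075 0.109 ] ctr [ 0.597  -0.0021  0.088 ]
 ang [-160.9  108.9   18.8  -71.3]
 plate z 0.08851916394271259
 knob 318.3636474609375 202.36363220214844 8.095597267150879 (311, 195, 16, 15) ztop 0.18365912449582053 [0.59247169 0.04126078 0.1783739 ]
tri knob [0.59550683 0.03930733 0.16276288]
```

drive_tool:
  increments:
    - [0,0,-40,0,0]
    - [-582,-350,-40,-37,0]
    - [-582,-350,-40,-37,0]
    - [-582,-350,-40,-37,0]
    - [-582,-350,-40,-37,0]
    - [-582,-350,-40,-37,0]
    - [-582,-350,-40,-37,0]
    - [-582,-350,-40,-37,0]
    - [-582,-350,-40,-37,0]
    - [-582,-350,-40,-37,0]
    - [-582,-350,-40,-37,0]
    - [-582,-350,-40,-37,0]
    - [-582,-350,-40,-37,0]
    - [-582,-350,-40,-37,0]
    - [-582,-350,-40,-37,0]
    - [-582,-350,-40,-37,0]
    - [-582,-350,-40,-37,0]
    - [-582,-350,-40,-37,0]
    - [-582,-350,-40,-37,0]
    - [-582,-350,-40,-37,0]

```text
clock: 2.1
position: [0.6305, 0.0536, 0.2568]
ee_rot: [-0.162, 0.987, 0.0, -0.0]
force: [0.3, 0.6, -0.6]
gripper_width: 0.0001
grip_force: 0.0
```

```bash
cat >> h.py <<'E'
from scipy.spatial.transform import Rotation as Ro
C=np.array([.5971,-.0025]);A=np.radians(18.9);G=np.array([[np.cos(A),np.sin(A)],[-np.sin(A),np.cos(A)]])
def tool():
    s=arm.state();R=Ro.from_quat(s["ee_rot"]).as_matrix()
    print("t",s["clock"],"tcp g(mm)",(G@(s["position"][:2]-C)*1e3).round(1),"z",s["position"][2].round(4),"xtool in g deg",(np.degrees(np.arctan2(R[1,0],R[0,0]))-18.9).round(1),"F g",(G@s["force"][:2]).round(1),"w",s["gripper_width"])
def knob(tag):
    rs=[]
    for n in("scene","top"):
        c=read_camera(n);P=pts(c);h=cv2.cvtColor(c["pixels"],cv2.COLOR_BGR2HSV)
        cv2.imwrite(f"pics/{tag}_{n}.png",c["pixels"])
        m=(h[...,0]<14)&(h[...,1]>180)&(h[...,2]>90)&(P[...,2]>.12)&(P[...,2]<.2)&(np.hypot(P[...,0]-C[0],P[...,1]-C[1])<.1)
        if m.sum()<20: print(n,"no knob");continue
        o=big(m);(x,y),r=cv2.minEnclosingCircle(o);W=onz(c,(x,y),.163)
        print(n,(round(x),round(y)),"r",round(r,1),"onplane g",(G@(W[:2]-C)*1e3).round(1));rs.append(ray(c,(x,y)))
    if len(rs)==2:
        k=tri(rs);g=G@(k[:2]-C);f=np.arcsin(g[0]/.148);print("knob g",(g*1e3).round(1),"z",k[2].round(4),"fore",f.round(3),"across",np.arcsin(-g[1]/.148/np.cos(f)).round(3))
E
python3 -c "
from h import *
tool();knob('a');c=read_camera('wrist');cv2.imwrite('pics/w1.png',c['pixels'])"
```

```text
t 2.1 tcp g(mm) [49.8 42.3] z 0.2568 xtool in g deg -180.3 F g [0.5 0.5] w 6.428378761209881e-05
scene (334, 248) r 16.2 onplane g [14.5 31.5]
top no knob
```

View pics/w1.png

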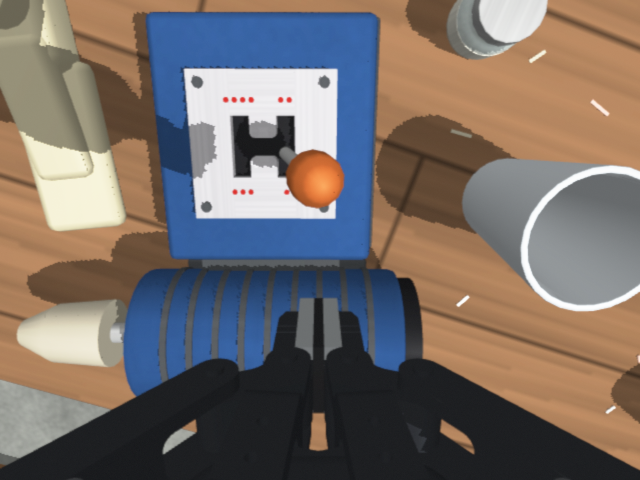

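View pics/a_scene.png

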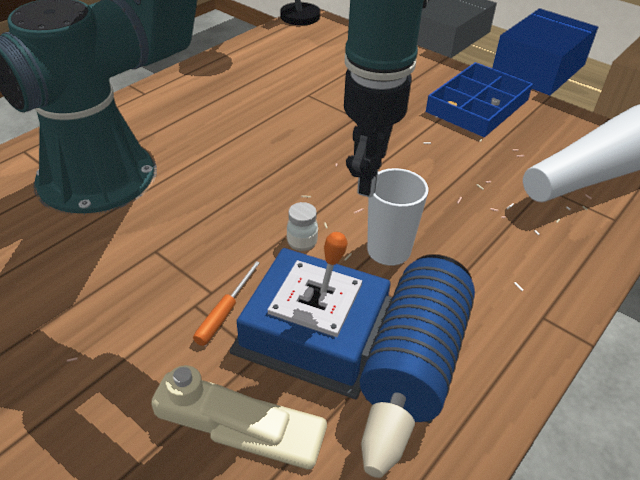

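The wrist view shows the knob at (315,179), the gate centre at (264,147), and the closed fingertips near (320,300), clear of the knob. The scene view shows everything else undisturbed.

```bash
cat >> h.py <<'E'
def wknob(z=.163,save=None):
    c=read_camera("wrist");h=cv2.cvtColor(c["pixels"],cv2.COLOR_BGR2HSV)
    if save: cv2.imwrite(save,c["pixels"])
    o=big((h[...,0]<13)&(h[...,1]>170)&(h[...,2]>130),(315,200) if save is None else None);(x,y),r=cv2.minEnclosingCircle(o)
    g=G@(onz(c,(x,y),z)[:2]-C)*1e3;gc=None
    print("wknob px",(round(x),round(y)),"r",round(r,1),"g",g.round(1),"fore",np.arcsin(g[0]/148).round(3),"across",np.arcsin(-g[1]/148).round(3),flush=True)
    return c
E
python3 -c "
from h import *
c=wknob()
h=cv2.cvtColor(c['pixels'],cv2.COLOR_BGR2HSV)
k=big((h[...,1]<60)&(h[...,2]>140),(264,147));x,y,w,hh=cv2.boundingRect(k);print(x,y,w,hh)
print(cv2.minAreaRect(k)); print(G@(onz(c,cv2.minAreaRect(k)[0],.088)[:2]-C)*1e3)
s=big((h[...,2]<60),(264,147));
"
```

```text
wknob px (315, 178) r 28.6 g [11.3 41. ] fore 0.077 across -0.281
184 68 154 150
((260.5, 142.5), (149.0, 153.0), 90.0)
[-5.30340773 -0.31775726]
```

drive_tool:
  increments:
    - [0,-1,40,0,0]
    - [0,-1,80,0,0]
    - [0,-1,97,0,0]
    - [0,-1,97,0,0]
    - [5,-1,97,0,0]
    - [8,-1,97,0,0]
    - [11,-1,97,0,0]
    - [14,-1,97,0,0]
    - [17,-1,97,0,0]
    - [19,-1,97,0,0]
    - [21,-1,97,0,0]
    - [21,-1,97,0,0]

```text
clock: 3.5
position: [0.6125, 0.045, 0.1606]
ee_rot: [-0.161, 0.987, -0.0, 0.001]
force: [1.4, 2.0, 4.7]
gripper_width: 0.0001
grip_force: 2.1
```

```bash
python3 -c "
from h import *
tool();wknob(save='pics/w2.png');knob('b');
"
```

```text
t 3.5 tcp g(mm) [30. 40.] z 0.1606 xtool in g deg -180.4 F g [2.  1.4] w 5.426056518191724e-05
wknob px (317, 249) r 37.8 g [ 5.1 40.9] fore 0.034 across -0.28
scene (332, 247) r 15.8 onplane g [10.4 31.4]
top (320, 204) r 7.9 onplane g [ 8.7 40.1]
knob g [ 9.2 38.8] z 0.1561 fore 0.062 across -0.266
```

View pics/w2.png

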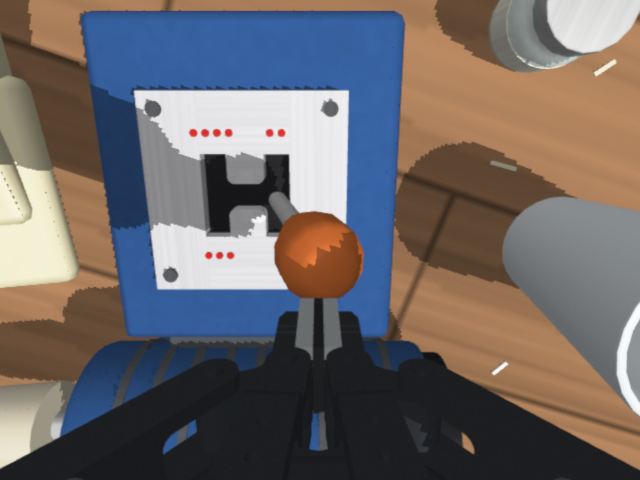

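The knob is at (318,255), touching the closed fingers below it. The shaft goes into the left leg near (277,196), and the cross slot is at about row 193. I'll fit the knob from the depth image to refine this.

```bash
cat >> h.py <<'E'
from scipy.optimize import least_squares
def dknob(c=None):
    c=c or read_camera("wrist");P=pts(c);h=cv2.cvtColor(c["pixels"],cv2.COLOR_BGR2HSV)
    m=(h[...,0]<16)&(h[...,1]>150)&(h[...,2]>60)&(P[...,2]>.135)&(P[...,2]<.2)
    m=cv2.erode(m.astype(np.uint8),np.ones((3,3)))>0
    Q=P[m];g=np.c_[(Q[:,:2]-C)@G.T,Q[:,2]]*1e3
    g=g[np.hypot(g[:,0],g[:,1])<80]; top=g[:,2].max(); g=g[g[:,2]>top-24]
    r=least_squares(lambda p:np.linalg.norm(g-p,axis=1)-16.5,[*g[:,:2].mean(0),top-16],loss="soft_l1")
    x,y,z=r.x;rms=np.sqrt(np.mean((np.linalg.norm(g-r.x,axis=1)-16.5)**2))
    w=(h[...,1]<60)&(h[...,2]>140)&(abs(P[...,2]-.088)<.006)
    q=(P[w][:,:2]-C)@G.T*1e3; q=q[abs(q).max(1)<75]
    print("dknob g",r.x.round(1),"rms",rms.round(2),"n",len(g),"top",top.round(1),"plate x",np.percentile(q[:,0],[.5,99.5]).round(1),"y",np.percentile(q[:,1],[.5,99.5]).round(1),"fore",np.arcsin(x/148).round(3),"across",np.arcsin(-y/148).round(3))
E
python3 -c "
from h import *
dknob()"
```

```text
dknob g [  8.   42.  166.3] rms 0.56 n 5418 top 184.5 plate x [-56.6  52. ] y [-52.5  56.5] fore 0.054 across -0.287
```

drive_tool:
  increments:
    - [3,0,0,0,0]
    - [6,0,0,0,0]
    - [6,0,0,0,0]

```text
clock: 4.0
position: [0.6066, 0.0431, 0.1605]
ee_rot: [-0.161, 0.987, -0.0, 0.001]
force: [0.7, 0.8, 5.0]
gripper_width: -0.0005
grip_force: 2.1
```

```bash
cat >> h.py <<'E'
def shaft(c=None):
    c=c or read_camera("wrist");P=pts(c);h=cv2.cvtColor(c["pixels"],cv2.COLOR_BGR2HSV)
    g=np.dstack([(P[...,:2]-C)@G.T,P[...,2]])*1e3
    m=(h[...,1]<90)&(g[...,2]>95)&(g[...,2]<135)&(abs(g[...,0])<40)&(abs(g[...,1])<45)
    for z in(100,110,120,130):
        q=g[m&(abs(g[...,2]-z)<3)]
        if len(q)>5: print(" shaft z",z,"n",len(q),"x",np.percentile(q[:,0],[5,50,95]).round(1),"y",np.percentile(q[:,1],[5,50,95]).round(1))
    d=(h[...,2]<70)&(g[...,2]<84)&(abs(g[...,0])<32)&(abs(g[...,1])<32)&(g[...,2]>20)
    ys,xs=np.nonzero(d);W=np.array([G@(onz(c,(u,v),.088)[:2]-C)*1e3 for u,v in zip(xs,ys)])
    print(" slots x",np.percentile(W[:,0],[1,99]).round(1),"y",np.percentile(W[:,1],[1,99]).round(1))
E
python3 -c "
from h import *
tool();c=read_camera('wrist');dknob(c);shaft(c);cv2.imwrite('pics/w3.png',cv2.resize(c['pixels'][80:320,160:420],None,fx=2,fy=2));knob('c')"
```

```text
t 4.0 tcp g(mm) [23.8 40. ] z 0.1605 xtool in g deg -180.4 F g [0.9 0.6] w -0.0005161872401890488
dknob g [  1.8  42.1 166.6] rms 0.54 n 5334 top 184.8 plate x [-56.5  52.3] y [-52.6  56.4] fore 0.012 across -0.288
 shaft z 100 n 62 x [-5.  -3.7  0.7] y [18.2 20.7 26.4]
 shaft z 110 n 71 x [-4.7 -3.5  0.5] y [21.2 23.3 28.2]
 shaft z 120 n 62 x [-4.5 -3.4  0.1] y [23.5 26.1 29.9]
 slots x [-24.3  17.1] y [-19.9  24.5]
scene (327, 246) r 15.8 onplane g [ 2.7 32.1]
top (321, 208) r 7.8 onplane g [ 2.6 40.1]
knob g [ 2.3 38.6] z 0.1573 fore 0.015 across -0.264
```

View pics/w3.png

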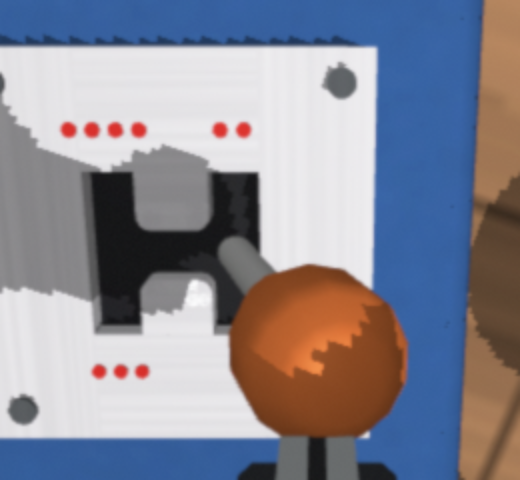

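The crop shows the shaft entering the left leg near (238,250), and the cross slot's centre line is at row 251, so it is almost level. I'll nudge it 2 mm more, then move round to the left side of the knob.

drive_tool:
  increments:
    - [2.5,0,0,0,0]
    - [2.5,0,0,0,0]
    - [-12,0,0,0,0]
    - [-12,0,-50,0,0]
    - [-12,0,-50,0,0]
    - [10,42,-50,0,0]
    - [24,42,-50,0,0]
    - [24,42,-50,0,0]
    - [24,42,-20,0,0]
    - [24,42,0,0,0]
    - [24,42,0,0,0]

```text
clock: 5.25
position: [0.5682, 0.0746, 0.1568]
ee_rot: [-0.161, 0.987, 0.0, -0.003]
force: [-0.6, -1.0, -0.3]
gripper_width: -0.0001
grip_force: 0.0
```

```bash
python3 -c "
from h import *
tool();c=read_camera('wrist');dknob(c);shaft(c);knob('d')"
```

```text
t 5.25 tcp g(mm) [-2.4 82.3] z 0.1568 xtool in g deg -180.4 F g [-0.9 -0.8] w -8.204040475826877e-05
dknob g [ -0.5  42.1 166.6] rms 0.56 n 5388 top 184.2 plate x [-56.8  52.1] y [-53.1  57. ] fore -0.003 across -0.288
 shaft z 100 n 69 x [-6.5 -5.8 -3.1] y [19.1 23.8 28.1]
 shaft z 110 n 75 x [-6.3 -5.5 -2.7] y [22.  26.4 30.7]
 shaft z 120 n 72 x [-6.2 -5.7 -3.9] y [24.8 29.2 32.9]
 slots x [-24.3  16.2] y [-18.1  24.6]
scene (328, 246) r 15.9 onplane g [ 3.3 32.4]
top (322, 209) r 7.2 onplane g [-1.  38.7]
knob g [ 0.9 38.1] z 0.1567 fore 0.006 across -0.261
```

drive_tool:
  increments:
    - [-3,-8,0,0,0]
    - [-3,-16,0,0,0]
    - [-3,-20,0,0,0]
    - [-3,-24,0,0,0]
    - [-3,-28,0,0,0]
    - [-3,-32,0,0,0]
    - [-3,-36,0,0,0]
    - [-3,-40,0,0,0]
    - [-3,-44,0,0,0]
    - [-3,-48,0,0,0]
    - [-3,-48,0,0,0]

```text
clock: 6.5
position: [0.5906, 0.0306, 0.163]
ee_rot: [-0.161, 0.987, -0.0, 0.003]
force: [-1.8, 3.2, 18.0]
gripper_width: -0.0001
grip_force: 7.9
```

```bash
python3 -c "
from h import *
tool();c=read_camera('wrist');dknob(c);shaft(c);knob('e')"
```

```text
t 6.5 tcp g(mm) [ 4.6 33.5] z 0.163 xtool in g deg -180.4 F g [-0.7  3.6] w -0.00011136156855886605
dknob g [1.000e-01 1.520e+01 1.715e+02] rms 0.53 n 4443 top 189.2 plate x [-57.   51.6] y [-52.8  56.4] fore 0.001 across -0.103
 shaft z 100 n 55 x [-6.  -5.2 -2.8] y [ 4.8  9.2 13.3]
 shaft z 110 n 65 x [-6.  -5.2 -2.5] y [ 5.7  9.8 14.1]
 shaft z 120 n 67 x [-5.8 -5.1 -3.1] y [ 6.9 11.1 15. ]
 slots x [-24.1  16. ] y [-20.   24.7]
scene (320, 255) r 15.6 onplane g [ 0.2 11. ]
top (336, 206) r 6.9 onplane g [-3.4 11.9]
knob g [-1.7 12.1] z 0.1609 fore -0.011 across -0.082
```

drive_tool:
  increments:
    - [0,-5,-3,0,0]
    - [0,-10,-3,0,0]
    - [0,-15,-3,0,0]
    - [0,-20,-3,0,0]
    - [0,-25,-2,0,0]
    - [0,-30,0,0,0]
    - [0,-35,0,0,0]
    - [0,-40,0,0,0]
    - [0,-45,0,0,0]
    - [0,-49,0,0,0]
    - [0,-52,0,0,0]
    - [0,-52,0,0,0]

```text
clock: 7.85
position: [0.6068, -0.0202, 0.1614]
ee_rot: [-0.161, 0.987, -0.001, 0.002]
force: [0.7, 0.4, 9.2]
gripper_width: -0.0
grip_force: 7.1
```

```bash
python3 -c "
from h import *
tool();c=read_camera('wrist');dknob(c);shaft(c);knob('f');cv2.imwrite('pics/w4.png',c['pixels'])"
```

```text
t 7.85 tcp g(mm) [  3.5 -19.9] z 0.1614 xtool in g deg -180.4 F g [0.8 0.2] w -1.337726604863139e-05
dknob g [  0.2 -36.6 167.1] rms 0.59 n 4157 top 185.0 plate x [-56.9  52. ] y [-51.3  56.4] fore 0.001 across 0.25
 shaft z 100 n 76 x [-5.9 -4.6 -0.2] y [-21.5 -15.9 -13.7]
 shaft z 110 n 86 x [-5.8 -4.5  0.2] y [-23.3 -18.4 -16. ]
 shaft z 120 n 98 x [-5.7 -4.5  0.4] y [-26.2 -21.1 -19.1]
 shaft z 130 n 19 x [-5.8 -3.9 -2.2] y [-24.9 -22.9 -21.5]
 slots x [-23.8  16.9] y [-21.3  23.7]
scene (309, 279) r 13.2 onplane g [  3.6 -39.1]
top (360, 198) r 7.6 onplane g [ -5.2 -36.2]
knob g [ -1. -36.] z 0.1572 fore -0.007 across 0.246
```

View pics/w4.png

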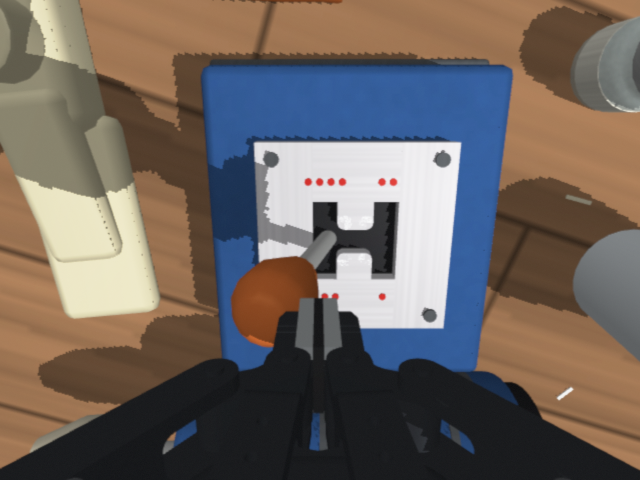

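The shaft now stands in the right leg at (325,245), level with the cross slot, and the fingers are still on the knob's left. I'll push 3 mm more for margin, then go behind the knob.

drive_tool:
  increments:
    - [0,-2,0,0,0]
    - [0,-4,0,0,0]
    - [0,-4,0,0,0]
    - [0,-4,0,0,0]
    - [0,10,0,0,0]
    - [0,10,-45,0,0]
    - [0,10,-50,0,0]
    - [30,-18,-50,0,0]
    - [50,-20,-50,0,0]
    - [50,-20,-50,0,0]
    - [50,-20,-25,0,0]
    - [50,-20,0,0,0]
    - [50,-20,0,0,0]

```text
clock: 9.3
position: [0.5612, -0.0529, 0.1564]
ee_rot: [-0.161, 0.987, 0.001, -0.003]
force: [-0.2, -0.1, -0.6]
gripper_width: -0.0002
grip_force: 0.0
```

```bash
python3 -c "
from h import *
tool();knob('g')"
```

```text
t 9.3 tcp g(mm) [-50.3 -36.1] z 0.1564 xtool in g deg -180.4 F g [-0.2 -0. ] w -0.0001681655108157293
scene (312, 274) r 13.7 onplane g [  3.2 -29.9]
top no knob
```

```bash
python3 -c "
from h import *
a=cv2.imread('pics/g_scene.png')[200:360,220:420];b=cv2.imread('pics/f_scene.png')[200:360,220:420];cv2.imwrite('pics/v.png',cv2.resize(np.hstack([b,a]),None,fx=2,fy=2))"
```

```text
(no output)
```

View pics/v.png

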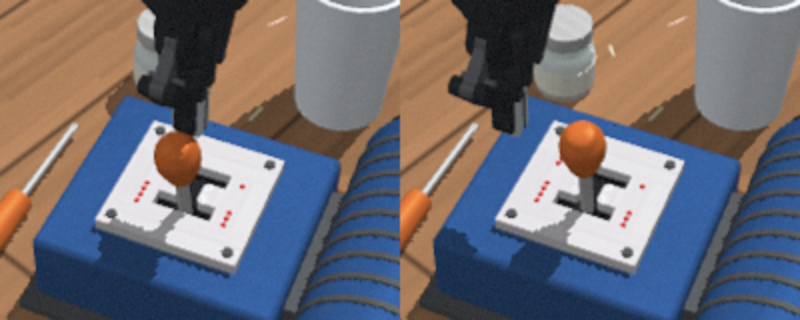

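Left is before and right is after: the knob seems slightly higher in the picture after the retreat. I'll clear the view and measure again.

drive_tool:
  increments:
    - [0,0,-50,0,0]
    - [0,0,-60,0,0]
    - [-60,36,-60,0,0]
    - [-110,36,-60,0,0]
    - [-110,36,-60,0,0]
    - [-110,36,-60,0,0]

```text
clock: 10.0
position: [0.6597, 0.0171, 0.221]
ee_rot: [-0.162, 0.987, -0.0, 0.002]
force: [0.4, -0.1, -0.8]
gripper_width: 0.0002
grip_force: 0.0
```

```bash
python3 -c "
from h import *
tool();c=read_camera('wrist');dknob(c);shaft(c);knob('h')"
```

```text
t 10.0 tcp g(mm) [65.5 -1.8] z 0.221 xtool in g deg -180.3 F g [ 0.4 -0.2] w 0.00023584793587929886
dknob g [  0.2 -27.8 169.2] rms 0.55 n 3502 top 187.3 plate x [-56.5  52.6] y [-52.4  56.5] fore 0.001 across 0.189
 shaft z 100 n 37 x [-5.8 -2.1  3. ] y [-12.8  -9.5  -8.3]
 shaft z 110 n 32 x [-4.4 -1.5  2.3] y [-12.5 -11.1 -10.5]
 slots x [-24.1  19.1] y [-20.1  24.3]
scene (312, 274) r 13.7 onplane g [  3.2 -29.9]
top no knob
```

The knob did get dragged back to across ≈0.19, because I lifted while the fingers still rubbed on it. I'll repeat the push and retreat fully sideways before lifting.

drive_tool:
  increments:
    - [40,14,0,0,0]
    - [63,14,0,0,0]
    - [63,14,0,0,0]
    - [63,14,40,0,0]
    - [63,14,60,0,0]
    - [63,14,60,0,0]
    - [63,6,60,0,0]
    - [63,0,60,0,0]
    - [63,-5,60,0,0]
    - [63,-10,60,0,0]
    - [63,-14,60,0,0]
    - [63,-18,60,0,0]
    - [63,-21,60,0,0]
    - [63,-23,60,0,0]
    - [63,-23,60,0,0]
    - [63,-23,60,0,0]

```text
clock: 11.75
position: [0.6033, -0.0248, 0.1594]
ee_rot: [-0.161, 0.987, 0.001, -0.0]
force: [-0.4, 5.7, 0.6]
gripper_width: -0.0
grip_force: 2.9
```

```bash
python3 -c "
from h import *
tool();c=read_camera('wrist');dknob(c)"
```

```text
t 11.75 tcp g(mm) [ -1.4 -23.1] z 0.1594 xtool in g deg -180.4 F g [1.5 5.5] w -3.2658337360630884e-05
dknob g [ 1.00e-01 -4.07e+01  1.66e+02] rms 0.6 n 3850 top 183.7 plate x [-56.9  52.5] y [-51.6  56.4] fore 0.001 across 0.279
```

drive_tool:
  increments:
    - [0,5,0,0,0]
    - [0,12,0,0,0]
    - [0,20,0,0,0]
    - [0,25,0,0,0]
    - [0,25,0,0,0]
    - [0,25,0,0,0]

```text
clock: 12.4
position: [0.5959, -0.0026, 0.1597]
ee_rot: [-0.161, 0.987, -0.0, 0.0]
force: [0.7, -0.8, 0.5]
gripper_width: -0.0
grip_force: 0.0
```

```bash
python3 -c "
from h import *
tool();c=read_camera('wrist');dknob(c)"
```

```text
t 12.4 tcp g(mm) [-1.1  0.3] z 0.1597 xtool in g deg -180.4 F g [ 0.5 -1. ] w -3.186571260855686e-05
dknob g [  0.  -40.8 165.9] rms 0.63 n 5712 top 183.7 plate x [-57.   51.9] y [-51.8  56.4] fore 0.0 across 0.279
```

drive_tool:
  increments:
    - [49,0,0,0,0]
    - [49,0,0,0,0]
    - [49,-42,3,0,0]
    - [49,-42,3,0,0]
    - [49,-42,3,0,0]
    - [40,-42,3,0,0]
    - [30,-42,3,0,0]
    - [24,-42,3,0,0]
    - [18,-42,3,0,0]
    - [13,-42,3,0,0]
    - [8,-42,3,0,0]
    - [3,-42,3,0,0]
    - [-2,-42,3,0,0]
    - [-7,-42,3,0,0]
    - [-12,-42,3,0,0]
    - [-15,-42,3,0,0]
    - [-15,-42,3,0,0]

```text
clock: 14.15
position: [0.6244, -0.0376, 0.1565]
ee_rot: [-0.161, 0.987, -0.0, 0.001]
force: [-0.7, -0.4, -0.7]
gripper_width: -0.0005
grip_force: 0.1
```

```bash
python3 -c "
from h import *
tool();knob('i')"
```

```text
t 14.15 tcp g(mm) [ 14.4 -42. ] z 0.1565 xtool in g deg -180.4 F g [-0.8 -0.1] w -0.0004849180848174449
scene (330, 290) r 12.3 onplane g [ 36.1 -46.1]
top no knob
```

drive_tool:
  increments:
    - [-3,0,0,0,0]
    - [-5,0,0,0,0]
    - [-7,0,0,0,0]
    - [-8,0,0,0,0]
    - [-8,0,0,0,0]

```text
clock: 14.75
position: [0.6281, -0.0362, 0.1562]
ee_rot: [-0.161, 0.987, -0.0, -0.003]
force: [-8.0, -4.9, 4.5]
gripper_width: -0.0002
grip_force: 4.8
```

```bash
python3 -c "
from h import *
tool();knob('j')"
```

```text
t 14.75 tcp g(mm) [ 18.5 -41.9] z 0.1562 xtool in g deg -180.4 F g [-9.1 -2. ] w -0.00019955519181115517
scene (331, 290) r 12.7 onplane g [ 38.5 -46.7]
top no knob
```

At the stop, with 9 N on the fingers. I'll back straight off in small steps before rising.

drive_tool:
  increments:
    - [5,0,0,0,0]
    - [12,0,0,0,0]
    - [20,0,0,0,0]
    - [35,0,0,0,0]
    - [60,0,0,0,0]
    - [60,0,0,0,0]
    - [60,0,-60,0,0]
    - [60,0,-90,0,0]
    - [60,100,-90,0,0]
    - [60,100,-90,0,0]
    - [60,100,-90,0,0]
    - [60,100,-90,0,0]

```text
clock: 16.05
position: [0.5425, 0.0417, 0.247]
ee_rot: [-0.162, 0.987, -0.0, 0.001]
force: [1.0, -0.3, 0.1]
gripper_width: 0.0004
grip_force: 0.0
```

```bash
python3 -c "
from h import *
tool();knob('k')
a=read_camera('top')['pixels'][120:320,180:480];b=cv2.imread('pics/k_scene.png')[200:400,180:480];cv2.imwrite('pics/v2.png',cv2.resize(np.vstack([a,b]),None,fx=1.5,fy=1.5))"
```

```text
t 16.05 tcp g(mm) [-37.3  59.5] z 0.247 xtool in g deg -180.2 F g [ 0.8 -0.6] w 0.00036431983515401554
scene (331, 290) r 12.7 onplane g [ 38.5 -46.7]
top no knob
```

View pics/v2.png

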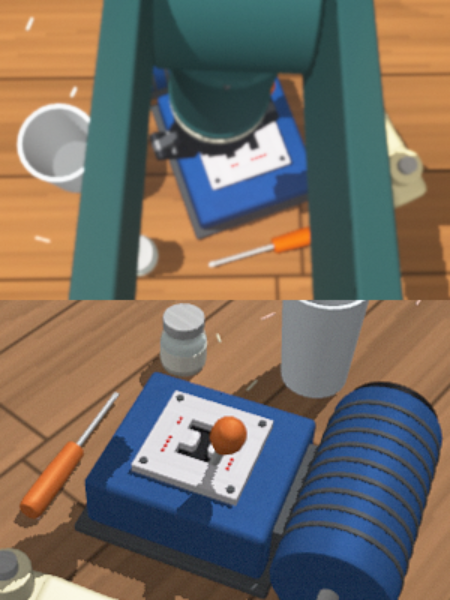

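The last view shows the lever far right with the knob at (228,435), its pixel unchanged after the retreat. The fingers are clear and the nearby things are undisturbed.

```bash
python3 -c "
from rig import arm
print(arm.finish_job())"
```

```text
the job is handed in; nothing more can be done
None
```

The job is handed in with the lever pushed to its stop in the third slot (fore about 0.26, across about 0.28 by camera), the fingers clear and the nearby things in view undisturbed; on the first retreat the fingers dragged the lever partly back, so I repeated the sideways push, and no verdict came back.

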